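Find and lock out the tired hold-down spring on the cup rocker

ROBOT

A 6-joint arm with a two-finger parallel gripper is mounted at the origin on the work surface. World frame = base frame: x ahead of the robot, y to its left, z up, the work surface at z = 0. Lengths are in m, angles in rad, forces in N, time in s.
With the tool pointing down it reaches from about 0.35 to 0.975 m from the base axis. Payload 17.4 kg.
Tool frame: the origin (TCP) lies between the finger pads; the fingertips stand 14 mm ahead of it and the grasp point (between the pads) lies 5 mm behind it; y points along the fingers, x is the direction in which the jaws open and shut, and the axes are right-handed (so a half turn about y gives the same grasp; the last joint's range is limited). The gripper opens to 85 mm and grips with 20 to 120 N. Pads are 22 mm wide; open, the fingers measure 114 mm over their backs; the gripper's body (76 mm by 85 mm) begins 54 mm behind the grasp point. The pads swing forward as they close: fully open they stand 13 mm farther back than shut.
Start: joints at [-1.311, 0.116, 1.442, -0, 1.584, -0.038], TCP at [0.198, -0.645, 0.245] pointing down, gripper open.
Joint ranges: [-2.83, 2.83], [-0.83, 2.19], [0.07, 2.5], [-1.14, 4.28], [0.01, 3], [-2.97, 2.97]. Speed limits (rad/s): [1.89, 1.89, 2.22, 3.14, 3.14, 3.14].

INTERFACE

Orientations are given as a 3x3 rotation matrix whose columns are the frame's x, y, z axes.
In Python, from rig import r gives the robot as it stands.
- The arm moves only by the tool servo_tool, never from a script. Its argument "deltas" is a list of rows, each a list of 7 numbers: the shift along the tool's x, y, z in mm, then the turn, a rotation vector about the tool's x, y, z in degrees, then the closure, from 0 (fully open) to 1 (shut). A call has exactly 5 rows; each row shifts and turns the pose as measured when the row begins, along the tool's axes as they then stand; what a row does not reach is not made up. A row lasts 1/12 s, in which the tool goes at most 41.7 mm and 7.16 degrees, less where a joint would pass 70% of its speed; a pose out of reach is approached as far as the arm can. A call is refused whole if a number of a shift passes 41.7 or a number of a turn 7.16, either way. A call with a gripper value outside its range is refused whole. The fingers move at their own pace and stop on an object; "force" is the grip in N (left out, the last holds). Time passes only in rows, so rows that do not move let the fingers close, or fill a call up. It gives the time, the measured TCP pose, the force and the opening at its end, in the units of the state.
- r.get_state(): the state, without advancing time (a new reading comes with each control period).
- r.capture(name): name is "side" or "top"; returns a dict with "image" (420x560x3 uint8, red, green, blue), "depth" (420x560 float32, m along the optical axis (not along the pixel's ray), 0 where there is no reading), "K" (3x3 intrinsics, pixels), "rvec" (rotation vector, rad) and "tvec" (3), from world to camera coordinates, as OpenCV has them. Camera axes: x right, y down, z forward; pixel columns grow to the right and rows downward; lengths in m; the calibration is good to about 2 mm. A picture is of the moment at which its call begins.
- r.job_done(): hands the job in, once; it reports no verdict.
Trained networks look in a picture, given as the dict that the camera call returned (one of the last four; its "shot" number tells which), for a name from the list of things; names that differ only in an ending like _2 or _b are one class to them, and where a whole thing is asked for, a point or a joint stands for the part that bears it (a point fixed in the world has none). Each returns a list of dicts, best first, with "conf" (0 to 1); they miss things now and then, are a little off and sometimes report something else, mostly with a low value. They report only what shows in the picture. A call takes as long as a camera call.
- r.search_frame(picture, name): "extent" ([left, top, right, bottom] in pixels, round what is visible of it).
- r.regions_of(picture, name): "pixels" (420x560 bool, what is visible of it) and "extent" ([left, top, right, bottom] in pixels, round what is visible of it).
- r.mark_of(picture, name): "position" ([column, row] in pixels: a listed point, or the origin of a listed thing).
The state is a dict: "time_s": time; "qpos": joint angles; "joint_vel": joint speeds; "joint_torque": joint torques, N m; "tcp_pos": TCP position; "ee_rot": TCP orientation; "ft_force": force on the tool from outside, world axes, zero at the start; "torque": the same for the moment, N m; "gripper_width": opening from 0.0 (shut) to 1.0 (fully open).
Only numpy, scipy, OpenCV 4.12 (cv2) and the standard library are available. Lean on these libraries where they do the work, as an engineer would, in place of code of your own. Each camera call takes 0.05 s, during which the arm holds its last target.

TASK

One of the three spring tongues that hold cups on the rocker has gone tired. Press on the blue rib at mid-span of the tongues, one after another, with a steady 6 N or so for about a second each (never load one with more than 12 N): a sound tongue gives 2 to 5 mm at the rib, the tired one about 10 mm. When you have found the tired one, let it spring back and then gently push its red-knobbed lever all the way over toward the tongue; leave the other two levers and everything else on the table as they are.

Things in the scene. Friction and masses are not known exactly. Their poses are not given: they have to be found in the camera images.
- rocker: cup rocker: white slab, grey top, 250 x 330 (y) x 45 mm high, fixed; origin on the table, 15 mm toward +x from its centre; x away from the robot at yaw 0, y left. Three identical-looking holders 100 mm apart along y. In each, along x: black lever block at -95 (36 x 36 x 22 mm), tongue from free end -40 to root 80, grey post 80 to 110 (40 wide, top 130 above the table).
- press1 (a point): left (+y) place: top centre of the blue half-round rib (6 mm radius, 24 mm long along y) across the tongue at mid-span, 60 mm from its root, at rest, 127.5 mm above the table. Tongue: brass-coloured leaf 120 x 24 x 3 mm, level, 120 mm above the table, free below for 70 mm. Sound ones give 2 to 5 mm here at 6 N, the one tired one about 10. Fixed to the rocker; does not move with the tongue.
- knob1 (a point): left (+y) place: centre of the red knob (24 mm ball) with its lever at 0, 118 mm above the table. Lever: 8 mm rod, knob 60 mm from a pivot 65 mm above the table and 29 mm farther along rocker +x; fully over (1.0 rad) the knob is 58 mm farther along +x, same height. Fixed to the rocker; does not move with the lever.
- press2 (a point): middle place: top centre of the blue half-round rib (6 mm radius, 24 mm long along y) across the tongue at mid-span, 60 mm from its root, at rest, 127.5 mm above the table. Tongue: brass-coloured leaf 120 x 24 x 3 mm, level, 120 mm above the table, free below for 70 mm. Sound ones give 2 to 5 mm here at 6 N, the one tired one about 10. Fixed to the rocker; does not move with the tongue.
- knob2 (a point): middle place: centre of the red knob (24 mm ball) with its lever at 0, 118 mm above the table. Lever: 8 mm rod, knob 60 mm from a pivot 65 mm above the table and 29 mm farther along rocker +x; fully over (1.0 rad) the knob is 58 mm farther along +x, same height. Fixed to the rocker; does not move with the lever.
- press3 (a point): right (-y) place: top centre of the blue half-round rib (6 mm radius, 24 mm long along y) across the tongue at mid-span, 60 mm from its root, at rest, 127.5 mm above the table. Tongue: brass-coloured leaf 120 x 24 x 3 mm, level, 120 mm above the table, free below for 70 mm. Sound ones give 2 to 5 mm here at 6 N, the one tired one about 10. Fixed to the rocker; does not move with the tongue.
- knob3 (a point): right (-y) place: centre of the red knob (24 mm ball) with its lever at 0, 118 mm above the table. Lever: 8 mm rod, knob 60 mm from a pivot 65 mm above the table and 29 mm farther along rocker +x; fully over (1.0 rad) the knob is 58 mm farther along +x, same height. Fixed to the rocker; does not move with the lever.
- tongue_a (a joint): deflection (rad) of one of the three spring tongues about its root: 0 at rest, grows as it is pressed down (0.1 rad = 6 mm at the rib), stop at 0.4. Which place (1, 2, 3) this tongue sits at changes from start to start and is not told: press and see which value moves. Its stiffness is not told.
- lever_a (a joint): lever (rad) on the same holder as the tongue of the same letter (place not told): 0 leans to the robot side (in use), 1.0 is fully over toward the tongue, along rocker +x (locked out, rubber end stop). Starts at 0 to 0.15; light friction (1 to 2 N at the knob); stays where it is left.
- tongue_b (a joint): deflection (rad) of one of the three spring tongues about its root: 0 at rest, grows as it is pressed down (0.1 rad = 6 mm at the rib), stop at 0.4. Which place (1, 2, 3) this tongue sits at changes from start to start and is not told: press and see which value moves. Its stiffness is not told.
- lever_b (a joint): lever (rad) on the same holder as the tongue of the same letter (place not told): 0 leans to the robot side (in use), 1.0 is fully over toward the tongue, along rocker +x (locked out, rubber end stop). Starts at 0 to 0.15; light friction (1 to 2 N at the knob); stays where it is left.
- tongue_c (a joint): deflection (rad) of one of the three spring tongues about its root: 0 at rest, grows as it is pressed down (0.1 rad = 6 mm at the rib), stop at 0.4. Which place (1, 2, 3) this tongue sits at changes from start to start and is not told: press and see which value moves. Its stiffness is not told.
- lever_c (a joint): lever (rad) on the same holder as the tongue of the same letter (place not told): 0 leans to the robot side (in use), 1.0 is fully over toward the tongue, along rocker +x (locked out, rubber end stop). Starts at 0 to 0.15; light friction (1 to 2 N at the knob); stays where it is left.
- pot_yellow: small white pot with yellow lid, 32 mm diameter, 34 mm tall, standing on the rocker between the left and middle posts; origin at the centre of its underside; leave it alone
- pot_red: small white pot with red lid, 32 mm diameter, 34 mm tall, standing on the rocker between the middle and right posts; origin at the centre of its underside; leave it alone
- jug_left: empty white jug, 96 mm across the mouth, 115 mm tall, left of the rocker; origin at the centre of its underside; leave it alone
- jug_right: empty white jug, 96 mm across the mouth, 115 mm tall, right of the rocker; origin at the centre of its underside; leave it alone
- dye_blue: white jar with blue lid, 64 mm diameter, 90 mm tall, left of the rocker; origin at the centre of its underside; leave it alone
- dye_yellow: white jar with yellow lid, 64 mm diameter, 90 mm tall, right of the rocker; origin at the centre of its underside; leave it alone
- spoon: white stirring spoon, 180 mm long, lying on the table at the left; origin at its middle, on the underside; leave it alone

How it is judged:
By the outcome, as a careful person would: the job done as asked, in the order asked, and still so for the second after the job is handed in, with the robot touching nothing.
It also fails if it takes over 66 s, if anything falls off the work surface, if the arm or the gripper's body presses on something with over 40 N, if the wrist force passes 120 N, or if a joint passes its speed limit or range.

## Working session

There is one attempt and no reset: what is moved stays moved. The work goes in short steps, Python scripts to look and compute and a tool call to move; the robot and the scene stay as the last step left them, time stands still between calls to the robot, and variables do not carry over. Pictures are saved under pics/ and viewed, and the job is handed in when it is done.

Besides the shell and the picture viewer there is one more tool, called after ">>>" as name([rows], argument=value, ...), one row to a line, values as JSON. servo_tool: Moves the arm, as the interface text tells. Its arguments: {"type":"object","properties":{"deltas":{"type":"array","items":{"type":"array","items":{"type":"number"}}},"force":{"type":"number"}},"required":["deltas"]}

```bash
ls; mkdir -p pics; cat > h.py <<'E'
import numpy as np, cv2
from rig import r
def save(p,n): cv2.imwrite('pics/'+n+'.png',p['image'][:,:,::-1])
def cam(p):
    R,_=cv2.Rodrigues(np.array(p['rvec'],float)); return R,np.array(p['tvec'],float).ravel(),np.array(p['K'],float)
def ray(p,uv):
    R,t,K=cam(p); d=R.T@np.linalg.inv(K)@np.array([uv[0],uv[1],1.]); return -R.T@t,d
def atz(p,uv,z):
    o,d=ray(p,uv); return o+d*(z-o[2])/d[2]
def proj(p,X):
    R,t,K=cam(p); c=K@(R@np.array(X,float)+t); return c[:2]/c[2]
E
python3 - <<'E'
from h import *
s=r.get_state()
print(s['time_s'],s['tcp_pos'],s['ee_rot'],s['ft_force'],s['gripper_width'],s.keys())
for n in ['top','side']:
    p=r.capture(n); save(p,n+'0')
    print(n,cam(p)[0].round(3).tolist(),cam(p)[1])
    for k,z in [('rocker',0),('press1',.1275),('press2',.1275),('press3',.1275),('knob1',.118),('knob2',.118),('knob3',.118)]:
        for m in r.mark_of(p,k)[:3]: print(n,k,np.round(m['position'],1),round(m['conf'],2),atz(p,m['position'],z).round(4))
E
```

```text
pics
0.0 [ 0.19799047 -0.6451187   0.24458849] [[ 2.93418618e-01 -2.66062067e-04  9.55984019e-01]
 [-9.55983391e-01  1.09740276e-03  2.93418731e-01]
 [-1.12716710e-03 -9.99999362e-01  6.76474844e-05]] [ 0.5963707   0.1557404  -0.62431753] 1.00090869549274 dict_keys(['time_s', 'qpos', 'joint_vel', 'joint_torque', 'tcp_pos', 'ee_rot', 'ft_force', 'torque', 'gripper_width'])
top [[-0.001, -1.0, -0.008], [-0.985, 0.003, -0.171], [0.171, 0.008, -0.985]] [-0.01306546  0.51287661  1.50984709]
top rocker [285.4 187.1] 0.78 [ 0.6091 -0.0222  0.    ]
top press1 [253.1 178.6] 0.7 [0.6083 0.0818 0.1275]
top press1 [310.9 166.8] 0.69 [ 0.647  -0.1053  0.1275]
top press2 [253.1 178.6] 0.7 [0.6083 0.0818 0.1275]
top press2 [310.9 166.8] 0.69 [ 0.647  -0.1053  0.1275]
top press3 [253.1 178.6] 0.7 [0.6083 0.0818 0.1275]
top press3 [310.9 166.8] 0.69 [ 0.647  -0.1053  0.1275]
top knob1 [292.6 213.6] 0.96 [ 0.4949 -0.0454  0.118 ]
top knob1 [262.6 223.4] 0.76 [0.4634 0.0507 0.118 ]
top knob1 [319.8 211. ] 0.76 [ 0.5031 -0.1327  0.118 ]
top knob2 [292.6 213.6] 0.96 [ 0.4949 -0.0454  0.118 ]
top knob2 [2
[... 554 characters left out ...]
39.9 195. ] 0.8 [ 0.6235 -0.0135  0.1275]
side press2 [230.4 215. ] 0.79 [0.6007 0.0882 0.1275]
side press3 [239.9 195. ] 0.8 [ 0.6235 -0.0135  0.1275]
side press3 [230.4 215. ] 0.79 [0.6007 0.0882 0.1275]
side knob1 [297.1 200. ] 0.83 [ 0.482  -0.0582  0.118 ]
side knob1 [291.7 220.3] 0.73 [0.4619 0.0437 0.118 ]
side knob1 [289.3 183.5] 0.17 [ 0.533  -0.1433  0.118 ]
side knob2 [297.1 200. ] 0.83 [ 0.482  -0.0582  0.118 ]
side knob2 [291.7 220.3] 0.73 [0.4619 0.0437 0.118 ]
side knob2 [289.3 183.5] 0.17 [ 0.533  -0.1433  0.118 ]
side knob3 [297.1 200. ] 0.83 [ 0.482  -0.0582  0.118 ]
side knob3 [291.7 220.3] 0.73 [0.4619 0.0437 0.118 ]
side knob3 [289.3 183.5] 0.17 [ 0.533  -0.1433  0.118 ]
```

View pics/top0.png

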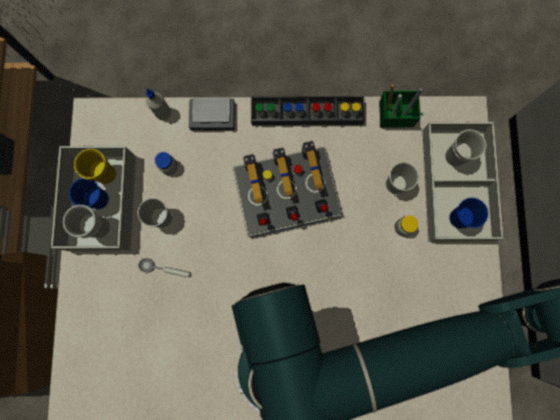

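View pics/side0.png

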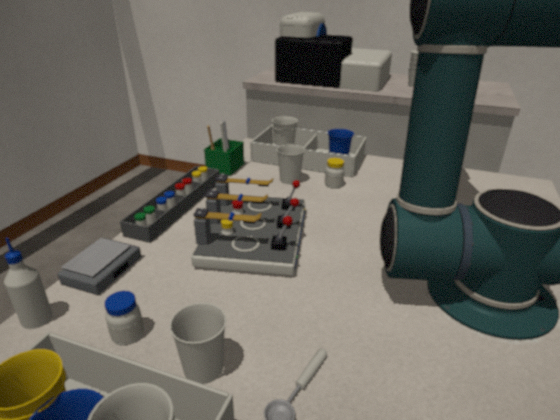

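```bash
python3 - <<'E'
from h import *
a=cv2.imread('pics/top0.png')[135:245,225:350]; cv2.imwrite('pics/topc.png',cv2.resize(a,None,fx=5.4,fy=5.4,interpolation=cv2.INTER_CUBIC))
a=cv2.imread('pics/side0.png')[165:285,185:315]; cv2.imwrite('pics/sidec.png',cv2.resize(a,None,fx=5,fy=5,interpolation=cv2.INTER_CUBIC))
E
```

```text
(no output)
```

View pics/topc.png

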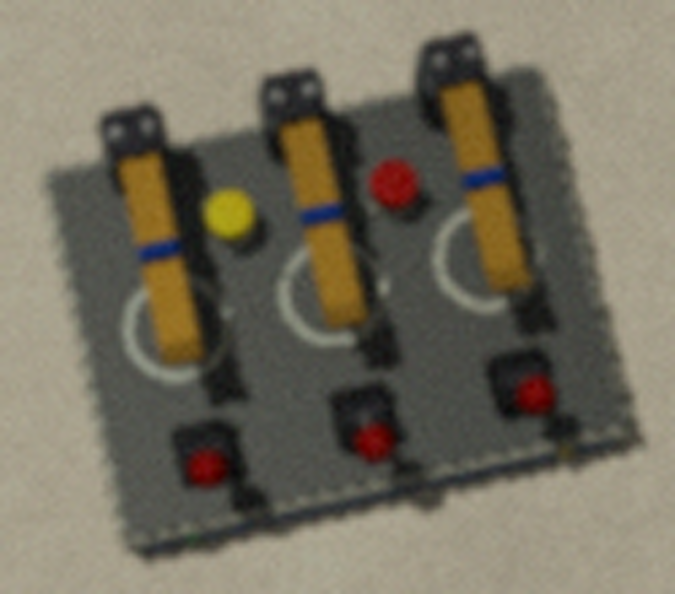

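View pics/sidec.png

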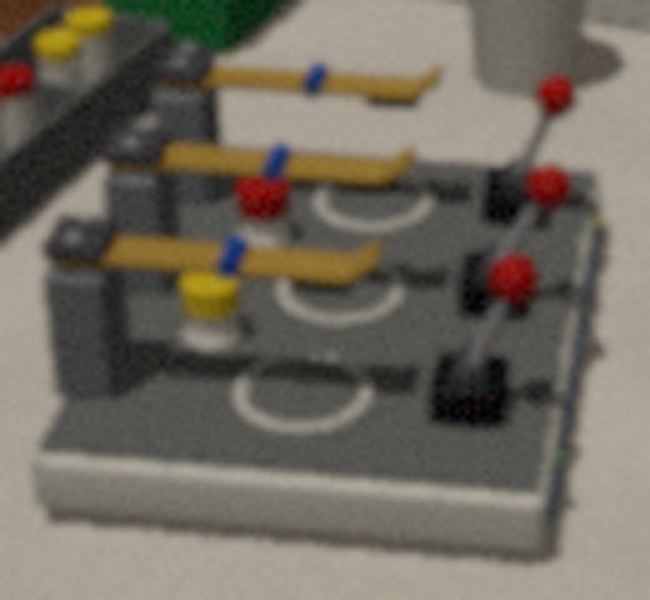

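```bash
python3 - <<'E'
from h import *
from scipy.optimize import least_squares
for n in ['top','side']:
    p=r.capture(n); np.save(f'{n}.npy',p,allow_pickle=True)
    im=p['image'].astype(int); R,G,B=im[...,0],im[...,1],im[...,2]
    box=(slice(135,245),slice(225,350)) if n=='top' else (slice(165,285),slice(215,315))
    for nm,w in [('blue',np.clip(B-np.maximum(R,G)-20,0,None)),('red',np.clip(R-np.maximum(G,B)-50,0,None))]:
        m=np.zeros(R.shape); m[box]=w[box]
        c,l,st,_=cv2.connectedComponentsWithStats((m>0).astype(np.uint8))
        for i in range(1,c):
            ys,xs=np.where(l==i); ww=m[ys,xs]
            if ww.sum()>60: print(n,nm,len(xs),(xs*ww).sum()/ww.sum(),(ys*ww).sum()/ww.sum())
E
```

```text
top blue 21 314.05405405405406 167.46846846846847
top blue 18 284.1798561151079 174.17985611510792
top blue 16 253.93028846153845 180.93990384615384
top red 60 297.4595210946408 168.5370581527936
top red 32 323.6562193927522 207.4299706170421
top red 32 293.65822784810126 216.33203505355405
top red 32 262.52868852459017 221.12909836065575
side blue 12 247.6990291262136 179.87864077669903
side blue 18 239.89634146341464 196.6158536585366
side blue 26 231.05972696245735 215.20819112627987
side red 37 295.5911078717201 182.85568513119534
side red 52 293.961038961039 201.2207792207792
side red 73 236.57010847730012 203.24829248694255
side red 66 286.96342902084155 219.55013763271725
```

```bash
python3 - <<'E'
from h import *
from scipy.optimize import least_squares
P={n:np.load(n+'.npy',allow_pickle=True).item() for n in ['top','side']}
rib={'top':[(253.93,180.94),(284.18,174.18),(314.05,167.47)],'side':[(231.06,215.21),(239.9,196.62),(247.7,179.88)]}
kn={'top':[(262.53,221.13),(293.66,216.33),(323.66,207.43)],'side':[(286.96,219.55),(293.96,201.22),(295.59,182.86)]}
def T(x,pt):
    c,s=np.cos(x[2]),np.sin(x[2]); return np.array([x[0]+c*pt[0]-s*pt[1],x[1]+s*pt[0]+c*pt[1],pt[2]])
def knob(q):
    a=-np.arcsin(29/60)+q; return np.array([-.095+.060*np.sin(a),.065+.060*np.cos(a)])
def f(x,cams=('top','side')):
    e=[]
    for n in cams:
        for i in range(3):
            y=.1-.1*i
            e+=list(proj(P[n],T(x,(.02,y,.126)))-rib[n][i])
            k=knob(x[3+i]); e+=list(proj(P[n],T(x,(k[0],y,k[1])))-kn[n][i])
    return np.array(e)
for cams in [('top','side'),('top',),('side',)]:
    s=least_squares(f,[.6,-.02,.2,.07,.07,.07],args=(cams,)); x=s.x
    print(cams,x.round(4)); print(s.fun.round(2))
    for i in range(3):
        k=knob(x[3+i]); print(i+1,T(x,(.02,.1-.1*i,.1275)).round(4),T(x,(k[0],.1-.1*i,k[1])).round(4))
E
```

```text
('top', 'side') [ 0.6042 -0.0208  0.2266  0.1871  0.0595  0.1666]
[-0.63 -0.07 -0.12 -0.23 -0.74 -0.16 -0.25 -0.18 -0.59 -0.28 -0.3  -0.18
  0.51 -1.08  0.17  0.09  0.43 -1.57  0.27 -0.15  0.1  -1.09  0.06  0.41]
1 [0.6012 0.0812 0.1275] [0.4709 0.0511 0.122 ]
2 [ 0.6236 -0.0163  0.1275] [ 0.4864 -0.0479  0.1192]
3 [ 0.6461 -0.1137  0.1275] [ 0.5147 -0.144   0.1216]
('top',) [ 0.6035 -0.0225  0.2193  0.1782  0.0643  0.1829]
[-0.08 -0.1   0.16 -0.04 -0.14  0.02  0.01 -0.    0.06  0.12 -0.01  0.  ]
1 [0.6013 0.0794 0.1275] [0.4703 0.0502 0.1218]
2 [ 0.623  -0.0182  0.1275] [ 0.4858 -0.0488  0.1193]
3 [ 0.6448 -0.1158  0.1275] [ 0.514  -0.1449  0.1219]
('side',) [ 0.6029 -0.017   0.2348  0.2164  0.079   0.1724]
[ 0.61 -0.18 -0.18  0.54  0.24 -0.83 -0.1   0.21 -0.34 -0.47 -0.31  0.83]
1 [0.5991 0.0849 0.1275] [0.4706 0.0542 0.1225]
2 [ 0.6223 -0.0123  0.1275] [ 0.4864 -0.0448  0.1197]
3 [ 0.6456 -0.1096  0.1275] [ 0.5147 -0.1409  0.1217]
```

>>> servo_tool([
  [-20, 0, 28, 0, 4.4, 0, 1],
  [-25, 0, 33, 0, 0, 0, 1],
  [-25, 0, 33, 0, 0, 0, 1],
  [-25, 0, 33, 0, 0, 0, 1],
  [-25, 0, 33, 0, 0, 0, 1],
], force=40)

```text
time_s: 1.32
tcp_pos: [0.3242, -0.492, 0.2433]
ee_rot: [[0.207, -0.002, 0.978], [-0.978, 0.001, 0.207], [-0.001, -1.0, -0.001]]
ft_force: [1.0, -0.0, 0.7]
gripper_width: 0.297
```

```bash
cat > go.py <<'E'
from h import *
import sys
s=r.get_state(); R=np.array(s['ee_rot'])
g=np.array([float(v) for v in sys.argv[1:4]])
d=R.T@(g-s['tcp_pos'])*1e3
yaw=np.arctan2(R[1,2],R[0,2])
print('t',round(s['time_s'],2),'tcp',np.round(s['tcp_pos'],4),'d',d.round(1),'yawerr_y_deg',np.degrees(yaw-.222).round(2),'tilt',np.round(R[:,1],3),'F',np.round(s['ft_force'],2),'g',round(s['gripper_width'],3))
E
python3 go.py .6455 -.114 .165
```

```text
t 1.32 tcp [ 0.3242 -0.492   0.2433] d [-303.4   78.1  392.6] yawerr_y_deg -0.79 tilt [-0.002  0.001 -1.   ] F [ 0.99 -0.    0.73] g 0.297
```

>>> servo_tool([
  [-25, 0, 33, 0, -0.8, 0, 1],
  [-25, 0, 33, 0, 0, 0, 1],
  [-25, 0, 33, 0, 0, 0, 1],
  [-25, 0, 33, 0, 0, 0, 1],
  [-25, 0, 33, 0, 0, 0, 1],
])

```text
time_s: 1.73
tcp_pos: [0.4574, -0.3314, 0.2442]
ee_rot: [[0.22, 0.0, 0.976], [-0.976, -0.001, 0.22], [0.001, -1.0, -0.0]]
ft_force: [0.5, -0.1, 0.6]
gripper_width: 0.001
```

>>> servo_tool([
  [-25, 2, 32, 0, 0, 0, 1],
  [-25, 2, 32, 0, 0, 0, 1],
  [-25, 2, 32, 0, 0, 0, 1],
  [-25, 2, 32, 0, 0, 0, 1],
  [-25, 2, 32, 0, 0, 0, 1],
])

```text
time_s: 2.15
tcp_pos: [0.5878, -0.1689, 0.2361]
ee_rot: [[0.22, 0.004, 0.976], [-0.976, -0.003, 0.22], [0.004, -1.0, 0.003]]
ft_force: [0.0, -1.1, 0.6]
gripper_width: -0.0
```

```bash
python3 go.py .6455 -.114 .165
```

```text
t 2.15 tcp [ 0.5878 -0.1689  0.2361] d [-41.1  71.2  68.2] yawerr_y_deg -0.03 tilt [ 0.004 -0.003 -1.   ] F [ 0.05 -1.13  0.58] g -0.0
```

>>> servo_tool([
  [-19, 10, 32, 0, 0, 0, 1],
  [-18, 14, 28, 0, 0, 0, 1],
  [-4, 24, 8, 0, 0, 0, 1],
  [0, 18, 0, 0, 0, 0, 1],
  [0, 4, 0, 0, 0, 0, 1],
])

```text
time_s: 2.57
tcp_pos: [0.6526, -0.1027, 0.1651]
ee_rot: [[0.228, 0.008, 0.974], [-0.974, -0.002, 0.228], [0.004, -1.0, 0.007]]
ft_force: [-1.1, -0.7, -0.6]
gripper_width: 0.004
```

```bash
python3 go.py .6455 -.114 .1475; python3 - <<'E'
from h import *
for n in ['top','side']:
    p=r.capture(n); a=p['image'][:,:,::-1]
    a=a[135:245,225:350] if n=='top' else a[125:275,185:315]
    cv2.imwrite(f'pics/{n}1.png',cv2.resize(a,None,fx=4,fy=4,interpolation=cv2.INTER_CUBIC))
E
```

```text
t 2.57 tcp [ 0.6526 -0.1027  0.1651] d [ 9.3 17.6 -9.6] yawerr_y_deg 0.44 tilt [ 0.008 -0.002 -1.   ] F [-1.14 -0.71 -0.61] g 0.004
```

View pics/side1.png

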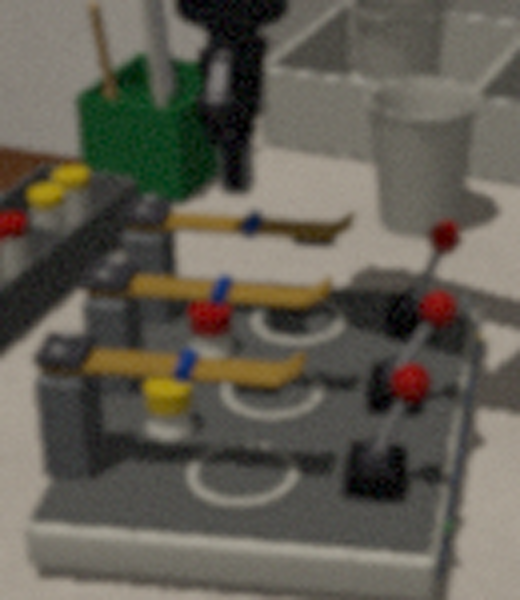

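View pics/top1.png

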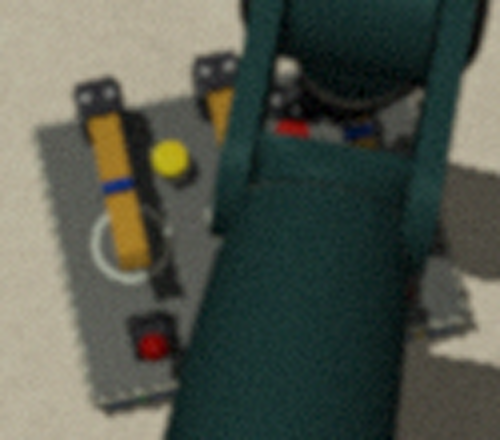

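>>> servo_tool([
  [9, 0, -10, -0.4, 0.4, 0, 1],
  [0, 5, 0, 0, 0, 0, 1],
  [0, 7, 0, 0, 0, 0, 1],
  [0, 4, 0, 0, 0, 0, 1],
  [0, 0, 0, 0, 0, 0, 1],
])

```text
time_s: 3.08
tcp_pos: [0.6442, -0.1188, 0.1562]
ee_rot: [[0.216, 0.009, 0.976], [-0.976, -0.006, 0.216], [0.008, -1.0, 0.007]]
ft_force: [-0.1, 0.2, -0.8]
gripper_width: -0.0
```

```bash
python3 go.py .6455 -.114 .1475
```

```text
t 3.08 tcp [ 0.6442 -0.1188  0.1562] d [-4.5  8.7  2.2] yawerr_y_deg -0.27 tilt [ 0.009 -0.006 -1.   ] F [-0.06  0.24 -0.77] g -0.0
```

>>> servo_tool([
  [-4, 3, 2, -0.4, -0.2, -0.4, 1],
  [0, 3, 0, 0, 0, 0, 1],
  [0, 2, 0, 0, 0, 0, 1],
  [0, 2, 0, 0, 0, 0, 1],
  [0, 0, 0, 0, 0, 0, 1],
])

```text
time_s: 3.5
tcp_pos: [0.6456, -0.1142, 0.1459]
ee_rot: [[0.219, 0.004, 0.976], [-0.976, -0.016, 0.219], [0.016, -1.0, 0.0]]
ft_force: [-0.4, -0.6, 0.9]
gripper_width: 0.002
```

```bash
python3 go.py .6455 -.114 .1475
```

```text
t 3.5 tcp [ 0.6456 -0.1142  0.1459] d [-0.2 -1.6 -0. ] yawerr_y_deg -0.06 tilt [ 0.004 -0.016 -1.   ] F [-0.42 -0.55  0.87] g 0.002
```

>>> servo_tool([
  [0, 1, 0, 0, 0, 0.9, 1],
  [0, 1.5, 0, 0, 0, 0, 1],
  [0, 1.5, 0, 0, 0, 0, 1],
  [0, 0, 0, 0, 0, 0, 1],
  [0, 0, 0, 0, 0, 0, 1],
])

```text
time_s: 3.92
tcp_pos: [0.6457, -0.1142, 0.1414]
ee_rot: [[0.219, -0.0, 0.976], [-0.976, 0.001, 0.219], [-0.001, -1.0, 0.0]]
ft_force: [-0.8, 0.1, 0.7]
gripper_width: -0.0
```

```bash
python3 go.py .6455 -.114 .1415
```

```text
t 3.92 tcp [ 0.6457 -0.1142  0.1414] d [-0.2 -0.1 -0.2] yawerr_y_deg -0.05 tilt [-0.     0.001 -1.   ] F [-0.81  0.13  0.7 ] g -0.0
```

>>> servo_tool([
  [0, 0.7, 0, 0, 0, 0, 1],
  [0, 0.7, 0, 0, 0, 0, 1],
  [0, 0.7, 0, 0, 0, 0, 1],
  [0, 0, 0, 0, 0, 0, 1],
  [0, 0, 0, 0, 0, 0, 1],
])

```text
time_s: 4.33
tcp_pos: [0.6457, -0.1143, 0.14]
ee_rot: [[0.219, 0.0, 0.976], [-0.976, 0.001, 0.219], [-0.001, -1.0, 0.0]]
ft_force: [-2.1, -0.2, 3.0]
gripper_width: -0.001
```

>>> servo_tool([
  [0, 0.7, 0, 0, 0, 0, 1],
  [0, 0.7, 0, 0, 0, 0, 1],
  [0, 0.3, 0, 0, 0, 0, 1],
  [0, 0, 0, 0, 0, 0, 1],
  [0, 0, 0, 0, 0, 0, 1],
])

```text
time_s: 4.75
tcp_pos: [0.6457, -0.1143, 0.1389]
ee_rot: [[0.219, 0.001, 0.976], [-0.976, 0.001, 0.219], [-0.001, -1.0, 0.001]]
ft_force: [-2.3, 1.1, 3.5]
gripper_width: -0.003
```

>>> servo_tool([
  [0, 0.7, 0, 0, 0, 0, 1],
  [0, 0.5, 0, 0, 0, 0, 1],
  [0, 0.3, 0, 0, 0, 0, 1],
  [0, 0, 0, 0, 0, 0, 1],
  [0, 0, 0, 0, 0, 0, 1],
])

```text
time_s: 5.17
tcp_pos: [0.6456, -0.1143, 0.1379]
ee_rot: [[0.219, 0.001, 0.976], [-0.976, 0.001, 0.219], [-0.001, -1.0, 0.001]]
ft_force: [-2.6, 0.5, 5.2]
gripper_width: 0.001
```

>>> servo_tool([
  [0, 0.7, 0, 0, 0, 0, 1],
  [0, 0.3, 0, 0, 0, 0, 1],
  [0, 0, 0, 0, 0, 0, 1],
  [0, 0, 0, 0, 0, 0, 1],
  [0, 0, 0, 0, 0, 0, 1],
])

```text
time_s: 5.58
tcp_pos: [0.6456, -0.1143, 0.1377]
ee_rot: [[0.219, 0.001, 0.976], [-0.976, 0.001, 0.219], [-0.0, -1.0, 0.001]]
ft_force: [-3.4, 0.6, 6.2]
gripper_width: 0.002
```

>>> servo_tool([
  [0, 0.2, 0, 0, 0, 0, 1],
  [0, 0, 0, 0, 0, 0, 1],
  [0, 0, 0, 0, 0, 0, 1],
  [0, 0, 0, 0, 0, 0, 1],
  [0, 0, 0, 0, 0, 0, 1],
])

```text
time_s: 6.0
tcp_pos: [0.6456, -0.1143, 0.1382]
ee_rot: [[0.219, 0.001, 0.976], [-0.976, 0.001, 0.219], [-0.0, -1.0, 0.001]]
ft_force: [-3.0, 0.5, 3.8]
gripper_width: 0.002
```

>>> servo_tool([
  [0, 0.6, 0, 0, 0, 0, 1],
  [0, 0.5, 0, 0, 0, 0, 1],
  [0, 0.4, 0, 0, 0, 0, 1],
  [0, 0.3, 0, 0, 0, 0, 1],
  [0, 0.3, 0, 0, 0, 0, 1],
])

```text
time_s: 6.42
tcp_pos: [0.6456, -0.1144, 0.137]
ee_rot: [[0.219, 0.002, 0.976], [-0.976, 0.0, 0.219], [-0.0, -1.0, 0.002]]
ft_force: [-4.1, 0.4, 6.5]
gripper_width: -0.002
```

>>> servo_tool([
  [0, 0.3, 0, 0, 0, 0, 1],
  [0, 0.3, 0, 0, 0, 0, 1],
  [0, 0.3, 0, 0, 0, 0, 1],
  [0, 0.3, 0, 0, 0, 0, 1],
  [0, 0.3, 0, 0, 0, 0, 1],
])

```text
time_s: 6.83
tcp_pos: [0.6456, -0.1143, 0.1369]
ee_rot: [[0.219, 0.002, 0.976], [-0.976, 0.0, 0.219], [0.0, -1.0, 0.002]]
ft_force: [-3.8, 1.1, 6.4]
gripper_width: -0.0
```

>>> servo_tool([
  [0, 0.3, 0, 0, 0, 0, 1],
  [0, 0.3, 0, 0, 0, 0, 1],
  [0, 0.3, 0, 0, 0, 0, 1],
  [0, 0.3, 0, 0, 0, 0, 1],
  [0, 0.3, 0, 0, 0, 0, 1],
])

```text
time_s: 7.25
tcp_pos: [0.6456, -0.1144, 0.1368]
ee_rot: [[0.219, 0.003, 0.976], [-0.976, 0.0, 0.219], [0.001, -1.0, 0.003]]
ft_force: [-4.1, 0.8, 7.2]
gripper_width: 0.001
```

```bash
python3 go.py .6455 -.114 .1415;python3 - <<'E'
from h import *
p=r.capture('side'); a=p['image'][:,:,::-1]
a=a[125:275,185:315]
cv2.imwrite('pics/side2.png',cv2.resize(a,None,fx=4,fy=4,interpolation=cv2.INTER_CUBIC))
E
```

```text
t 7.25 tcp [ 0.6456 -0.1144  0.1368] d [-0.4 -4.7  0. ] yawerr_y_deg -0.05 tilt [ 0.003  0.    -1.   ] F [-4.09  0.82  7.19] g 0.001
```

View pics/side2.png

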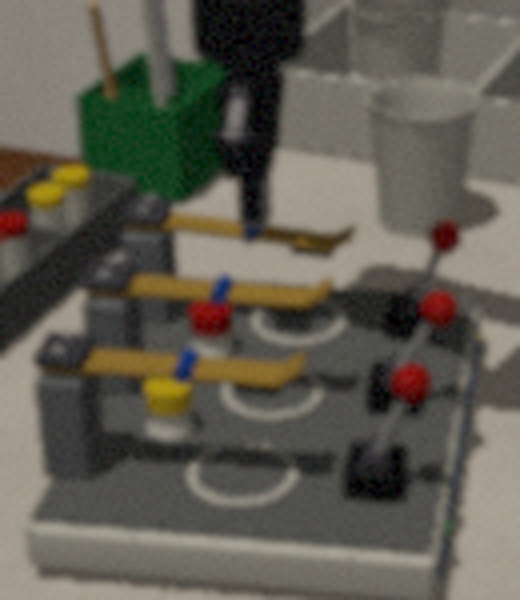

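>>> servo_tool([
  [0, -6, 0, 0, 0, 0, 1],
  [0, -12, 0, 0, 0, 0, 1],
  [-15, -4, 0, 0, 0, 0, 1],
  [-25, 0, 0, 0, 0, 0, 1],
  [-25, 0, 0, 0, 0, 0, 1],
])

```text
time_s: 7.72
tcp_pos: [0.6317, -0.0519, 0.1611]
ee_rot: [[0.215, 0.004, 0.977], [-0.977, -0.0, 0.215], [0.001, -1.0, 0.004]]
ft_force: [0.5, 0.8, 0.1]
gripper_width: -0.001
```

```bash
python3 go.py .623 -.017 .147
```

```text
t 7.72 tcp [ 0.6317 -0.0519  0.1611] d [-35.9  14.   -1. ] yawerr_y_deg -0.31 tilt [ 0.004 -0.    -1.   ] F [0.5  0.81 0.06] g -0.001
```

>>> servo_tool([
  [-15, 0, -1, -0.2, -0.3, 0, 1],
  [-8, 4, 0, 0, 0, 0, 1],
  [-2, 4, 0, 0, 0, 0, 1],
  [0, 2, 0, 0, 0, 0, 1],
  [0, 0, 0, 0, 0, 0, 1],
])

```text
time_s: 8.13
tcp_pos: [0.6242, -0.0218, 0.1518]
ee_rot: [[0.225, 0.002, 0.974], [-0.974, -0.001, 0.225], [0.001, -1.0, 0.002]]
ft_force: [0.5, -0.6, 0.3]
gripper_width: 0.002
```

```bash
python3 go.py .623 -.017 .147
```

```text
t 8.13 tcp [ 0.6242 -0.0218  0.1518] d [-5.   4.7 -0.1] yawerr_y_deg 0.27 tilt [ 0.002 -0.001 -1.   ] F [ 0.46 -0.58  0.28] g 0.002
```

>>> servo_tool([
  [-5, 2, 0, 0, 0.2, 0, 1],
  [-1, 2, 0, 0, 0, 0, 1],
  [0, 2, 0, 0, 0, 0, 1],
  [0, 1, 0, 0, 0, 0, 1],
  [0, 0, 0, 0, 0, 0, 1],
])

```text
time_s: 8.55
tcp_pos: [0.6231, -0.0179, 0.143]
ee_rot: [[0.218, 0.001, 0.976], [-0.976, -0.001, 0.218], [0.001, -1.0, 0.0]]
ft_force: [0.5, 0.1, -0.3]
gripper_width: -0.002
```

```bash
python3 go.py .623 -.017 .1415
```

```text
t 8.55 tcp [ 0.6231 -0.0179  0.143 ] d [-0.9  1.5  0.1] yawerr_y_deg -0.1 tilt [ 0.001 -0.001 -1.   ] F [ 0.5   0.06 -0.3 ] g -0.002
```

>>> servo_tool([
  [-0.7, 0.7, 0, 0, 0, 0, 1],
  [0, 0.7, 0, 0, 0, 0, 1],
  [0, 0.7, 0, 0, 0, 0, 1],
  [0, 0.7, 0, 0, 0, 0, 1],
  [0, 0.3, 0, 0, 0, 0, 1],
])

```text
time_s: 8.97
tcp_pos: [0.623, -0.0177, 0.1401]
ee_rot: [[0.218, 0.001, 0.976], [-0.976, -0.001, 0.218], [0.001, -1.0, 0.0]]
ft_force: [-1.8, -0.9, 3.4]
gripper_width: -0.001
```

>>> servo_tool([
  [0, 0.7, 0, 0, 0, 0, 1],
  [0, 0.7, 0, 0, 0, 0, 1],
  [0, 0.3, 0, 0, 0, 0, 1],
  [0, 0.3, 0, 0, 0, 0, 1],
  [0, 0.3, 0, 0, 0, 0, 1],
])

```text
time_s: 9.38
tcp_pos: [0.6229, -0.0177, 0.139]
ee_rot: [[0.218, 0.001, 0.976], [-0.976, -0.001, 0.218], [0.002, -1.0, 0.001]]
ft_force: [-3.8, 0.8, 4.8]
gripper_width: -0.003
```

>>> servo_tool([
  [0, 0.6, 0, 0, 0, 0, 1],
  [0, 0.5, 0, 0, 0, 0, 1],
  [0, 0.4, 0, 0, 0, 0, 1],
  [0, 0.3, 0, 0, 0, 0, 1],
  [0, 0.3, 0, 0, 0, 0, 1],
])

```text
time_s: 9.8
tcp_pos: [0.6229, -0.0177, 0.1387]
ee_rot: [[0.218, 0.002, 0.976], [-0.976, -0.002, 0.218], [0.002, -1.0, 0.002]]
ft_force: [-3.7, 0.5, 6.1]
gripper_width: 0.002
```

>>> servo_tool([
  [0, 0.3, 0, 0, 0, 0, 1],
  [0, 0.3, 0, 0, 0, 0, 1],
  [0, 0.3, 0, 0, 0, 0, 1],
  [0, 0.3, 0, 0, 0, 0, 1],
  [0, 0.3, 0, 0, 0, 0, 1],
])

```text
time_s: 10.22
tcp_pos: [0.6229, -0.0177, 0.1389]
ee_rot: [[0.218, 0.003, 0.976], [-0.976, -0.002, 0.218], [0.002, -1.0, 0.003]]
ft_force: [-3.8, 0.8, 5.3]
gripper_width: 0.004
```

>>> servo_tool([
  [0, 0.3, 0, 0, 0, 0, 1],
  [0, 0.3, 0, 0, 0, 0, 1],
  [0, 0.3, 0, 0, 0, 0, 1],
  [0, 0.3, 0, 0, 0, 0, 1],
  [0, 0.3, 0, 0, 0, 0, 1],
])

```text
time_s: 10.63
tcp_pos: [0.6229, -0.0177, 0.1389]
ee_rot: [[0.218, 0.004, 0.976], [-0.976, -0.002, 0.218], [0.003, -1.0, 0.003]]
ft_force: [-3.8, 0.4, 5.6]
gripper_width: 0.0
```

>>> servo_tool([
  [0, 0.5, 0, 0, 0, 0, 1],
  [0, 0.4, 0, 0, 0, 0, 1],
  [0, 0.4, 0, 0, 0, 0, 1],
  [0, 0.4, 0, 0, 0, 0, 1],
  [0, 0.4, 0, 0, 0, 0, 1],
])

```text
time_s: 11.05
tcp_pos: [0.6228, -0.0177, 0.1386]
ee_rot: [[0.218, 0.005, 0.976], [-0.976, -0.002, 0.218], [0.003, -1.0, 0.004]]
ft_force: [-5.3, 0.2, 6.3]
gripper_width: 0.0
```

>>> servo_tool([
  [0, -6, 0, 0, 0, 0, 1],
  [0, -12, 0, -0.2, 0, 0, 1],
  [-15, -4, 0, 0, 0, 0, 1],
  [-25, 0, 0, 0, 0, 0, 1],
  [-25, 0, 0, 0, 0, 0, 1],
])

```text
time_s: 11.47
tcp_pos: [0.6092, 0.0449, 0.1634]
ee_rot: [[0.213, 0.002, 0.977], [-0.977, -0.004, 0.213], [0.004, -1.0, 0.002]]
ft_force: [0.5, -0.5, -0.4]
gripper_width: 0.007
```

```bash
python3 go.py .601 .0805 .147
```

```text
t 11.47 tcp [0.6092 0.0449 0.1634] d [-36.6  16.3  -0.4] yawerr_y_deg -0.39 tilt [ 0.002 -0.004 -1.   ] F [ 0.47 -0.47 -0.4 ] g 0.007
```

>>> servo_tool([
  [-16, 0, 0, -0.1, -0.3, 0.2, 1],
  [-10, 4, 0, 0, 0, 0, 1],
  [-4, 5, 0, 0, 0, 0, 1],
  [0, 2, 0, 0, 0, 0, 1],
  [0, 0, 0, 0, 0, 0, 1],
])

```text
time_s: 11.88
tcp_pos: [0.6015, 0.081, 0.154]
ee_rot: [[0.222, 0.003, 0.975], [-0.975, 0.0, 0.222], [0.0, -1.0, 0.002]]
ft_force: [-0.2, 0.0, 0.5]
gripper_width: -0.002
```

```bash
python3 go.py .601 .0805 .147
```

```text
t 11.88 tcp [0.6015 0.081  0.154 ] d [ 0.3  7.  -0.6] yawerr_y_deg 0.13 tilt [ 0.003  0.    -1.   ] F [-0.16  0.02  0.48] g -0.002
```

>>> servo_tool([
  [0, 3, -0.5, 0, 0, 0, 1],
  [0, 3, 0, 0, 0, 0, 1],
  [0, 2, 0, 0, 0, 0, 1],
  [0, 1, 0, 0, 0, 0, 1],
  [0, 0, 0, 0, 0, 0, 1],
])

```text
time_s: 12.3
tcp_pos: [0.6014, 0.0782, 0.1433]
ee_rot: [[0.22, 0.001, 0.976], [-0.976, -0.001, 0.22], [0.001, -1.0, 0.001]]
ft_force: [-0.3, 0.6, 1.2]
gripper_width: 0.006
```

>>> servo_tool([
  [0, 0.7, 0, 0, 0, 0, 1],
  [0, 0.7, 0, 0, 0, 0, 1],
  [0, 0.7, 0, 0, 0, 0, 1],
  [0, 0.7, 0, 0, 0, 0, 1],
  [0, 0.3, 0, 0, 0, 0, 1],
])

```text
time_s: 12.72
tcp_pos: [0.6016, 0.0776, 0.1402]
ee_rot: [[0.219, 0.002, 0.976], [-0.976, -0.001, 0.219], [0.001, -1.0, 0.001]]
ft_force: [-0.6, 0.2, 0.6]
gripper_width: -0.004
```

```bash
python3 go.py .601 .0805 .1415
```

```text
t 12.72 tcp [0.6016 0.0776 0.1402] d [-2.9 -1.3  0. ] yawerr_y_deg -0.09 tilt [ 0.002 -0.001 -1.   ] F [-0.65  0.19  0.6 ] g -0.004
```

>>> servo_tool([
  [0, 0.8, 0, 0, 0, 0, 1],
  [0, 0.8, 0, 0, 0, 0, 1],
  [0, 0.8, 0, 0, 0, 0, 1],
  [0, 0.8, 0, 0, 0, 0, 1],
  [0, 0.3, 0, 0, 0, 0, 1],
])

```text
time_s: 13.13
tcp_pos: [0.6015, 0.0776, 0.1369]
ee_rot: [[0.219, 0.002, 0.976], [-0.976, -0.001, 0.219], [0.001, -1.0, 0.002]]
ft_force: [-0.6, -0.8, 2.6]
gripper_width: -0.004
```

>>> servo_tool([
  [0, 0.8, 0, 0, 0, 0, 1],
  [0, 0.8, 0, 0, 0, 0, 1],
  [0, 0.8, 0, 0, 0, 0, 1],
  [0, 0.8, 0, 0, 0, 0, 1],
  [0, 0.3, 0, 0, 0, 0, 1],
])

```text
time_s: 13.55
tcp_pos: [0.6015, 0.0776, 0.1338]
ee_rot: [[0.219, 0.002, 0.976], [-0.976, -0.001, 0.219], [0.001, -1.0, 0.002]]
ft_force: [-2.6, -0.6, 3.4]
gripper_width: 0.002
```

Soft: 7.5 mm at about 3.4–4 N. Continuing to about 6 N.

>>> servo_tool([
  [0, 0.8, 0, 0, 0, 0, 1],
  [0, 0.8, 0, 0, 0, 0, 1],
  [0, 0.8, 0, 0, 0, 0, 1],
  [0, 0.6, 0, 0, 0, 0, 1],
  [0, 0.3, 0, 0, 0, 0, 1],
])

```text
time_s: 13.97
tcp_pos: [0.6017, 0.0776, 0.1309]
ee_rot: [[0.219, 0.003, 0.976], [-0.976, -0.001, 0.219], [0.001, -1.0, 0.002]]
ft_force: [-3.9, -0.8, 5.9]
gripper_width: 0.001
```

>>> servo_tool([
  [0, 0.6, 0, 0, 0, 0, 1],
  [0, 0.4, 0, 0, 0, 0, 1],
  [0, 0.3, 0, 0, 0, 0, 1],
  [0, 0.3, 0, 0, 0, 0, 1],
  [0, 0.3, 0, 0, 0, 0, 1],
])

```text
time_s: 14.38
tcp_pos: [0.6017, 0.0776, 0.1299]
ee_rot: [[0.219, 0.003, 0.976], [-0.976, -0.001, 0.219], [0.001, -1.0, 0.003]]
ft_force: [-5.4, -0.5, 5.6]
gripper_width: -0.001
```

>>> servo_tool([
  [0, 0.3, 0, 0, 0, 0, 1],
  [0, 0.3, 0, 0, 0, 0, 1],
  [0, 0.3, 0, 0, 0, 0, 1],
  [0, 0.3, 0, 0, 0, 0, 1],
  [0, 0.3, 0, 0, 0, 0, 1],
])

```text
time_s: 14.8
tcp_pos: [0.6017, 0.0777, 0.1296]
ee_rot: [[0.219, 0.004, 0.976], [-0.976, -0.001, 0.219], [0.002, -1.0, 0.003]]
ft_force: [-3.4, -0.8, 7.0]
gripper_width: 0.001
```

>>> servo_tool([
  [0, 0.3, 0, 0, 0, 0, 1],
  [0, 0.3, 0, 0, 0, 0, 1],
  [0, 0.3, 0, 0, 0, 0, 1],
  [0, 0.3, 0, 0, 0, 0, 1],
  [0, 0.3, 0, 0, 0, 0, 1],
])

```text
time_s: 15.22
tcp_pos: [0.6017, 0.0776, 0.1293]
ee_rot: [[0.219, 0.004, 0.976], [-0.976, -0.001, 0.219], [0.002, -1.0, 0.004]]
ft_force: [-4.3, -1.1, 7.3]
gripper_width: -0.001
```

```bash
python3 go.py .601 .0805 .1415;python3 - <<'E'
from h import *
p=r.capture('side'); a=p['image'][:,:,::-1]
a=a[125:275,185:315]
cv2.imwrite('pics/side3.png',cv2.resize(a,None,fx=4,fy=4,interpolation=cv2.INTER_CUBIC))
E
```

```text
t 15.22 tcp [0.6017 0.0776 0.1293] d [ -2.9 -12.2  -0. ] yawerr_y_deg -0.08 tilt [ 0.004 -0.001 -1.   ] F [-4.3  -1.05  7.27] g -0.001
```

View pics/side3.png

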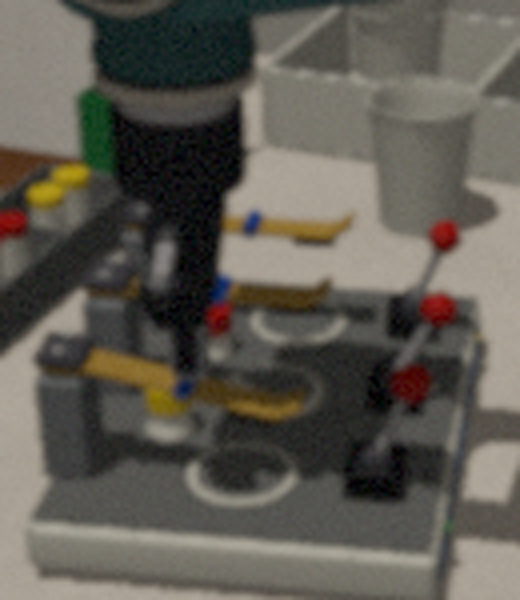

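>>> servo_tool([
  [0, -4, 0, 0, 0, 0, 1],
  [0, -8, 0, -0.2, 0, 0, 1],
  [0, -14, 0, 0, 0, 0, 1],
  [0, -18, 0, 0, 0, 0, 1],
  [-1, -12, -15, 0, 0, 0, 1],
])

```text
time_s: 15.68
tcp_pos: [0.5871, 0.0756, 0.1856]
ee_rot: [[0.219, -0.003, 0.976], [-0.976, -0.002, 0.219], [0.001, -1.0, -0.003]]
ft_force: [-0.2, -0.3, 0.2]
gripper_width: -0.005
```

>>> servo_tool([
  [0, 0, -30, 0, 0, 0, 1],
  [0, 0, -36, 0, 0, 0, 1],
  [0, 0, -36, 0, 0, 0, 1],
  [0, 0, -30, 0, 0, 0, 1],
  [0, 0, -12, 0, 0, 0, 1],
])

```text
time_s: 16.1
tcp_pos: [0.4433, 0.0436, 0.1919]
ee_rot: [[0.22, 0.003, 0.976], [-0.976, -0.001, 0.22], [0.002, -1.0, 0.003]]
ft_force: [0.5, -0.2, -0.5]
gripper_width: 0.002
```

```bash
python3 go.py .4265 .0405 .124;python3 - <<'E'
from h import *
p=r.capture('side'); a=p['image'][:,:,::-1]
a=a[125:275,185:315]
cv2.imwrite('pics/side4.png',cv2.resize(a,None,fx=4,fy=4,interpolation=cv2.INTER_CUBIC))
E
```

```text
t 16.1 tcp [0.4433 0.0436 0.1919] d [ -0.7  67.8 -17.3] yawerr_y_deg -0.02 tilt [ 0.003 -0.001 -1.   ] F [ 0.51 -0.18 -0.49] g 0.002
```

View pics/side4.png

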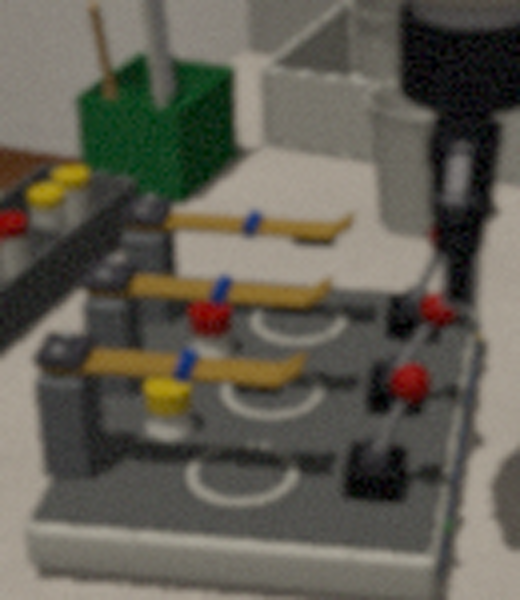

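>>> servo_tool([
  [0, 4, -10, 0, 0, 0, 1],
  [-0.5, 14, -6, 0, 0, 0, 1],
  [0, 18, 0, 0, 0, 0, 1],
  [0, 16, 0, 0, 0, 0, 1],
  [0, 6, 0, 0, 0, 0, 1],
])

```text
time_s: 16.57
tcp_pos: [0.4278, 0.0402, 0.1395]
ee_rot: [[0.219, 0.015, 0.976], [-0.976, -0.0, 0.219], [0.003, -1.0, 0.014]]
ft_force: [-1.1, 0.1, -0.5]
gripper_width: 0.003
```

```bash
python3 go.py .4265 .0405 .124
```

```text
t 16.57 tcp [0.4278 0.0402 0.1395] d [-0.6 15.5 -1.4] yawerr_y_deg -0.05 tilt [ 0.015 -0.    -1.   ] F [-1.05  0.1  -0.55] g 0.003
```

>>> servo_tool([
  [0, 5, -1, -0.6, 0, 0, 1],
  [0, 6, 0, 0, 0, 0, 1],
  [0, 2, 0, 0, 0, 0, 1],
  [0, 0, 0, 0, 0, 0, 1],
  [0, 0, 0, 0, 0, 0, 1],
])

```text
time_s: 16.98
tcp_pos: [0.4278, 0.0402, 0.1273]
ee_rot: [[0.219, 0.004, 0.976], [-0.976, -0.003, 0.219], [0.003, -1.0, 0.003]]
ft_force: [-0.2, -0.4, -0.0]
gripper_width: 0.002
```

```bash
python3 go.py .494 .055 .124;python3 - <<'E'
from h import *
p=r.capture('side'); a=p['image'][:,:,::-1]
a=a[125:275,185:345]
cv2.imwrite('pics/side5.png',cv2.resize(a,None,fx=4,fy=4,interpolation=cv2.INTER_CUBIC))
E
```

```text
t 16.98 tcp [0.4278 0.0402 0.1273] d [ 0.   3.5 67.8] yawerr_y_deg -0.05 tilt [ 0.004 -0.003 -1.   ] F [-0.17 -0.38 -0.04] g 0.002
```

View pics/side5.png

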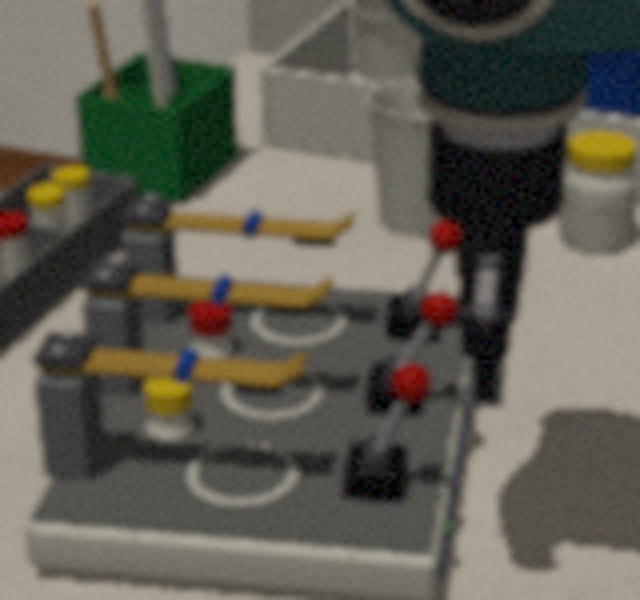

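>>> servo_tool([
  [0, 2, 4, -0.2, 0, 0, 1],
  [0, 1, 4, 0, 0, 0, 1],
  [0, 0, 4, 0, 0, 0, 1],
  [0, 0, 4, 0, 0, 0, 1],
  [0, 0, 3, 0, 0, 0, 1],
])

```text
time_s: 17.45
tcp_pos: [0.4487, 0.0447, 0.1255]
ee_rot: [[0.219, 0.003, 0.976], [-0.976, -0.003, 0.219], [0.004, -1.0, 0.002]]
ft_force: [-0.4, -0.0, -0.0]
gripper_width: -0.003
```

>>> servo_tool([
  [0, 0, 3, 0, 0, 0, 1],
  [0, 0, 3, 0, 0, 0, 1],
  [0, 0, 3, 0, 0, 0, 1],
  [0, 0, 3, 0, 0, 0, 1],
  [0, 0, 3, 0, 0, 0, 1],
])

```text
time_s: 17.87
tcp_pos: [0.4649, 0.0484, 0.1256]
ee_rot: [[0.219, 0.001, 0.976], [-0.976, -0.004, 0.219], [0.004, -1.0, 0.001]]
ft_force: [-1.1, 0.1, 1.1]
gripper_width: 0.002
```

```bash
python3 go.py .494 .055 .124
```

```text
t 17.87 tcp [0.4649 0.0484 0.1256] d [-0.1  1.6 29.8] yawerr_y_deg -0.04 tilt [ 0.001 -0.004 -1.   ] F [-1.05  0.05  1.1 ] g 0.002
```

>>> servo_tool([
  [0, 0, 3, 0, 0, 0, 1],
  [0, 0, 3, 0, 0, 0, 1],
  [0, 0, 3, 0, 0, 0, 1],
  [0, 0, 3, 0, 0, 0, 1],
  [0, 0, 2, 0, 0, 0, 1],
])

```text
time_s: 18.28
tcp_pos: [0.4803, 0.0518, 0.1256]
ee_rot: [[0.219, 0.002, 0.976], [-0.976, -0.004, 0.219], [0.004, -1.0, 0.001]]
ft_force: [-1.1, -0.7, 1.0]
gripper_width: 0.001
```

```bash
python3 go.py .494 .055 .124;python3 - <<'E'
from h import *
p=r.capture('side'); a=p['image'][:,:,::-1]
a=a[125:275,185:345]
cv2.imwrite('pics/side6.png',cv2.resize(a,None,fx=4,fy=4,interpolation=cv2.INTER_CUBIC))
E
```

```text
t 18.28 tcp [0.4803 0.0518 0.1256] d [-0.1  1.6 14.1] yawerr_y_deg -0.05 tilt [ 0.002 -0.004 -1.   ] F [-1.13 -0.66  1.05] g 0.001
```

View pics/side6.png

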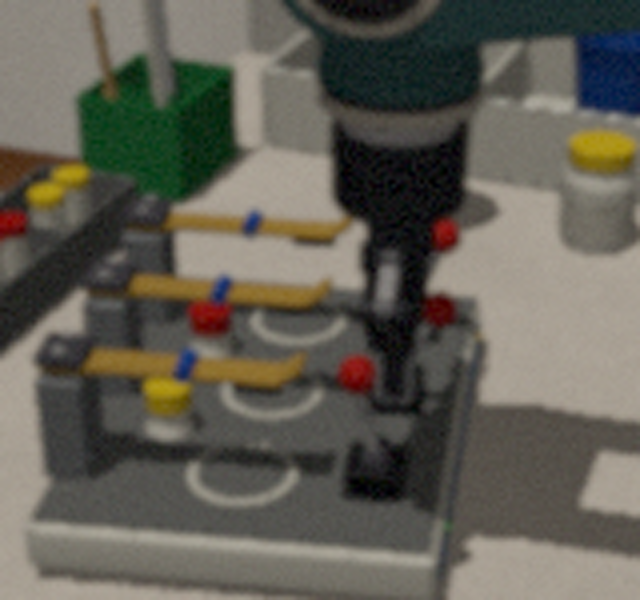

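>>> servo_tool([
  [0, 0, 2, 0, 0, 0, 1],
  [0, 0, 2, 0, 0, 0, 1],
  [0, 0, 2, 0, 0, 0, 1],
  [0, 0, 2, 0, 0, 0, 1],
  [0, 0, 2, 0, 0, 0, 1],
])

```text
time_s: 18.75
tcp_pos: [0.4906, 0.0542, 0.125]
ee_rot: [[0.219, 0.001, 0.976], [-0.976, -0.004, 0.219], [0.004, -1.0, -0.0]]
ft_force: [-0.8, 0.5, -0.7]
gripper_width: 0.0
```

>>> servo_tool([
  [0, 0, 1.5, 0, 0, 0, 1],
  [0, 0, 1.5, 0, 0, 0, 1],
  [0, 0, 1.5, 0, 0, 0, 1],
  [0, 0, 1, 0, 0, 0, 1],
  [0, 0, 1, 0, 0, 0, 1],
])

```text
time_s: 19.17
tcp_pos: [0.4974, 0.0558, 0.1244]
ee_rot: [[0.219, -0.001, 0.976], [-0.976, -0.004, 0.219], [0.004, -1.0, -0.002]]
ft_force: [-3.1, -1.2, -1.2]
gripper_width: 0.0
```

>>> servo_tool([
  [0, 0, 1, 0, 0, 0, 1],
  [0, 0, 1, 0, 0, 0, 1],
  [0, 0, 1, 0, 0, 0, 1],
  [0, 0, 1, 0, 0, 0, 1],
  [0, 0, 1, 0, 0, 0, 1],
])

```text
time_s: 19.58
tcp_pos: [0.498, 0.0559, 0.1243]
ee_rot: [[0.219, -0.015, 0.976], [-0.976, -0.007, 0.219], [0.003, -1.0, -0.016]]
ft_force: [-15.2, -3.2, 6.3]
gripper_width: -0.001
```

```bash
python3 go.py .494 .055 .124;python3 - <<'E'
from h import *
p=r.capture('side'); a=p['image'][:,:,::-1]
a=a[125:275,185:345]
cv2.imwrite('pics/side7.png',cv2.resize(a,None,fx=4,fy=4,interpolation=cv2.INTER_CUBIC))
E
```

```text
t 19.58 tcp [0.498  0.0559 0.1243] d [ 0.   0.3 -4.1] yawerr_y_deg -0.05 tilt [-0.015 -0.007 -1.   ] F [-15.2   -3.19   6.34] g -0.001
```

View pics/side7.png

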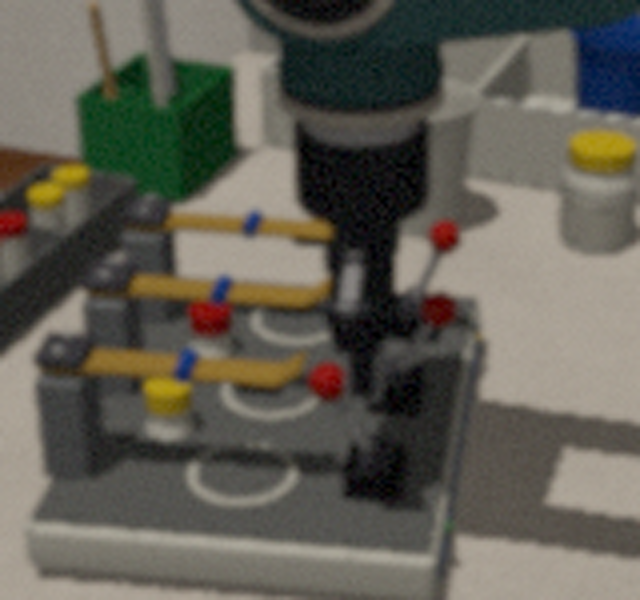

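>>> servo_tool([
  [0, 0, -1, 0, 0, 0, 1],
  [0, 0, -4, 0, 0, 0, 1],
  [0, 0, -10, 0, 0, 0, 1],
  [0, 0, -15, 0.5, 0, 0, 1],
  [0, 0, -15, 0, 0, 0, 1],
])

```text
time_s: 20.05
tcp_pos: [0.4535, 0.0459, 0.1251]
ee_rot: [[0.22, -0.005, 0.976], [-0.976, -0.005, 0.22], [0.003, -1.0, -0.006]]
ft_force: [0.0, -0.1, 0.3]
gripper_width: -0.003
```

>>> servo_tool([
  [0, -6, -10, 0, 0, 0, 1],
  [0, -20, -4, 0, 0, 0, 1],
  [0, -30, 0, 0, 0, 0, 1],
  [0, -30, 0, 0, 0, 0, 1],
  [0, -15, 0, 0, 0, 0, 1],
])

```text
time_s: 20.47
tcp_pos: [0.4328, 0.0421, 0.2261]
ee_rot: [[0.219, -0.008, 0.976], [-0.976, -0.005, 0.219], [0.003, -1.0, -0.009]]
ft_force: [-0.2, 0.3, 0.5]
gripper_width: -0.003
```

>>> servo_tool([
  [25, 0, -10, 0, 0, 0, 1],
  [35, 0, -10, 0, 0, 0, 1],
  [35, 0, -10, 0, 0, 0, 1],
  [35, 0, -10, 0, 0, 0, 1],
  [20, 0, 0, 0, 0, 0, 1],
])

```text
time_s: 20.88
tcp_pos: [0.4246, -0.115, 0.2337]
ee_rot: [[0.228, 0.005, 0.974], [-0.974, -0.006, 0.228], [0.007, -1.0, 0.004]]
ft_force: [0.3, 0.9, 0.2]
gripper_width: 0.001
```

```bash
python3 go.py .494 .055 .124;python3 - <<'E'
from h import *
for n in ['top','side']:
    p=r.capture(n); np.save(f'{n}9.npy',p,allow_pickle=True); a=p['image'][:,:,::-1]
    a=a[135:245,225:350] if n=='top' else a[125:275,185:345]
    cv2.imwrite(f'pics/{n}8.png',cv2.resize(a,None,fx=4,fy=4,interpolation=cv2.INTER_CUBIC))
E
```

```text
t 20.88 tcp [ 0.4246 -0.115   0.2337] d [-150.4  109.1  105.9] yawerr_y_deg 0.45 tilt [ 0.005 -0.006 -1.   ] F [0.34 0.88 0.18] g 0.001
```

View pics/side8.png

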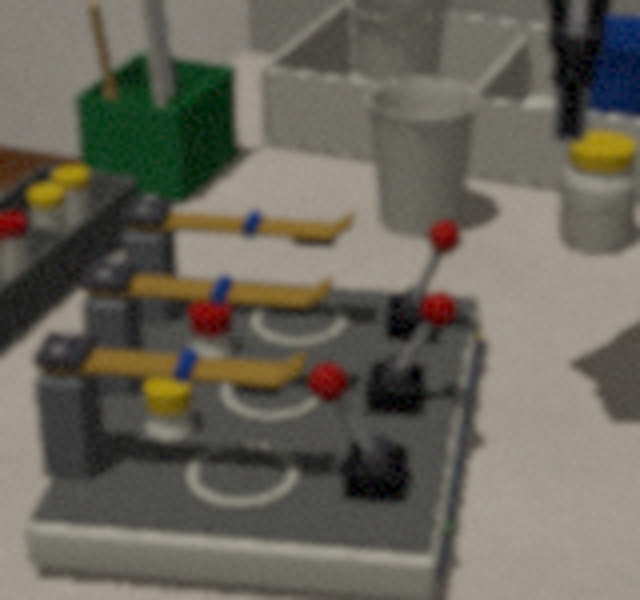

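View pics/top8.png

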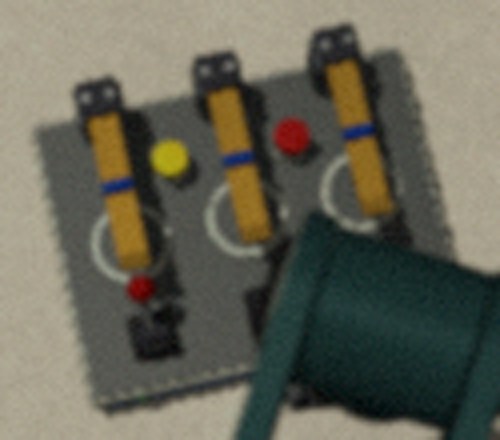

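```bash
python3 - <<'E'
from h import *
from scipy.optimize import least_squares
x0=(.6038,-.0218,.2225)
for n,bx in [('top',(slice(190,220),slice(250,275))),('side',(slice(205,232),slice(255,280)))]:
    p=np.load(n+'9.npy',allow_pickle=True).item(); im=p['image'].astype(int)
    w=np.clip(im[...,0]-np.maximum(im[...,1],im[...,2])-50,0,None); m=w*0; m[bx]=w[bx]
    ys,xs=np.nonzero(m); c=np.average(np.c_[xs,ys],axis=0,weights=m[ys,xs])
    for q in (.8,.9,1.0,1.1):
        a=-np.arcsin(29/60)+q; X=-.095+.06*np.sin(a); z=.065+.06*np.cos(a); cc,s=np.cos(x0[2]),np.sin(x0[2])
        print(n,q,c.round(2),proj(p,[x0[0]+cc*X-s*.1,x0[1]+s*X+cc*.1,z]).round(2))
E
```

```text
top 0.8 [259.46 206.52] [260.13 210.01]
top 0.9 [259.46 206.52] [259.79 208.43]
top 1.0 [259.46 206.52] [259.48 206.96]
top 1.1 [259.46 206.52] [259.19 205.61]
side 0.8 [266.28 219.19] [272.06 218.26]
side 0.9 [266.28 219.19] [269.71 218.82]
side 1.0 [266.28 219.19] [267.47 219.58]
side 1.1 [266.28 219.19] [265.35 220.54]
```

Both cameras put the lever at about 1.0 rad, which is fully over. The arm is clear, so I'm handing in.

>>> servo_tool([
  [0, 0, 0, 0, 0, 0, 1],
  [0, 0, 0, 0, 0, 0, 1],
  [0, 0, 0, 0, 0, 0, 1],
  [0, 0, 0, 0, 0, 0, 1],
  [0, 0, 0, 0, 0, 0, 1],
])

```text
time_s: 21.4
tcp_pos: [0.4243, -0.1127, 0.2334]
ee_rot: [[0.227, 0.006, 0.974], [-0.974, -0.005, 0.227], [0.006, -1.0, 0.004]]
ft_force: [-0.2, -0.6, -1.2]
gripper_width: -0.005
```

```bash
python3 -c "
from rig import r
print(r.get_state()['time_s'], r.job_done())"
```

```text
the job is handed in; nothing more can be done
21.4 None
```

The tired tongue is the left one (place 1). I pushed its lever fully over and handed the job in at 21.4 s.

| Place | Give at the rib | Vertical force | Verdict |
|---|---|---|---|
| 3 (right) | about 4.5 mm | 6.4–7.2 N | sound |
| 2 (middle) | about 2.6 mm | about 6 N | sound |
| 1 (left) | 11–12 mm | 6–7.3 N | tired |

- **Press loads:** Each press was held for about a second. The highest total load I saw was about 8.4 N, including a sideways drag of 4–5 N. Force was only read at the end of each move.
- **Off-centre press:** On the left rib I pressed about 3 mm off centre along its length, which is still well within the 24 mm rib.
- **Lever:** I let the left tongue spring back, then pushed its lever until it stalled on the stop, at about 15 N horizontally (about 17 N in total). That is firmer than needed at the very end, though well under the limits.
- **Last checks:** After the arm backed off, both cameras placed the left knob where a lever at about 1.0–1.05 rad would be. All three tongues were back at rest, and the pots and the middle and right levers looked unmoved in the side picture. The arm hid those two levers in the top picture. I did not measure the other objects again, and the arm never went near them at low height. No checks disagreed.

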